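# Refit the washed buckets to the centrifuge rotor

## Robot

A 6-joint arm with a two-finger parallel gripper is mounted at the origin on a cart in front of the work surface, level with it; the furniture and walls round the work are solid. World frame = base frame: x ahead of the robot, y to its left, z up, the work surface at z = 0. Lengths are in m, angles in rad, forces in N, time in s.
With the tool pointing down it reaches from about 0.35 to 0.975 m from the base axis. Payload 4.9 kg.
Tool frame: the origin (TCP) lies at the very end of the fingers, on their centre line; the grasp point (between the pads) lies 19 mm behind it (ctrl.grasp_offset is the distance from the TCP to the grasp point, in m); z points along the fingers, y is the line along which they close (so a half turn about z gives the same grasp; the last joint's range is limited). The gripper opens to 85 mm and grips with 20 to 120 N. Pads are 22 mm wide; open, the fingers measure 114 mm over their backs; the gripper's body (76 mm by 85 mm) begins 54 mm behind the grasp point. The pads swing forward as they close: fully open they stand 13 mm farther back than shut.
Start: joints at [1.081, 0.053, 1.613, -0, 1.476, -0.119], TCP at [0.226, 0.583, 0.231] pointing down, gripper open.
Joint ranges: [-3.01, 3.01], [-1.01, 2.22], [0.06, 2.58], [-1.02, 4.17], [0.09, 2.62], [-3.14, 3.14]. Speed limits (rad/s): [2.57, 2.57, 3.14, 3.14, 3.14, 3.14].

## Interface

Orientations are given as a rotation vector (axis times angle).
In Python, from station import ctrl, optics gives the robot as it stands.
- The arm moves only by the shell command python3 -m handwheel 'ROWS' [OPENING] [FORCE]. ROWS is JSON, a list of rows, each an object of numbers: "tx", "ty", "tz": the shift along the tool's x, y, z in mm; "roll": the turn about the tool's z in rad. A call has 1 to 12 rows; each row shifts and turns the commanded pose from where the row before left it, along the tool's axes as they then stand; what a row does not reach is not made up. A row lasts 1/12 s, in which the tool goes at most 41.7 mm and 7.16 degrees, less where a joint would pass 70% of its speed; a pose out of reach is approached as far as the arm can. A call with a gripper value outside its range is refused whole. OPENING is the finger opening in mm, from 0 to 85.4, set as the call begins (- or left out, the last holds). The fingers move at their own pace and stop on an object; FORCE is the grip in N (left out, the last holds). Time passes only in rows, so rows that do not move let the fingers close. It gives the time, the measured TCP pose, the force, the opening and the grip force at its end, in the units of the state.
- ctrl.get_obs(): the state, without advancing time (a new reading comes with each control period).
- optics.get_image(name): name is "scene" or "top" or "wrist"; returns (picture, depth): 420x560x3 uint8, red, green, blue; 420x560 float32, m along the optical axis (not along the pixel's ray), 0 where there is no reading.
- optics.camera_params(name): a dict with "mtx" (3x3 intrinsics, pixels), "extrinsics" (4x4, takes a point from camera to world coordinates); the wrist camera has in their place "tool_from_camera" (4x4, takes a point from camera to tool coordinates, whose origin is the TCP and whose axes are the flange's). Camera axes: x right, y down, z forward; pixel columns grow to the right and rows downward; lengths in m; the calibration is good to about 2 mm. A picture is of the moment at which its call begins: read the wrist's pose just before it. camera_params takes no time and is no camera call.
- ctrl.finish_job(): hands the job in; it is judged then, once.
The state is a dict: "t": time; "q": joint angles; "dq": joint speeds; "effort": joint torques, N m; "tool_pos": TCP position; "tool_rot": TCP orientation; "contact_force": force on the tool from outside, world axes, zero at the start; "wrist_torque": the same for the moment, N m; "opening": finger opening in m; "grip_force": force on a finger pad.
Only numpy, scipy, OpenCV 4.12 (cv2) and the standard library are available. Lean on these libraries where they do the work, as an engineer would, in place of code of your own. Each camera call takes 0.05 s, during which the arm holds its last target. There are 200 camera calls.

## Task

The centrifuge rotor and its four buckets are back from washing. To keep the rotor balanced, hang each bucket in the seat ring of the colour of its lid, upright and fully down with its collar resting on the ring; lower the buckets in, do not drop them. Leave the glass beaker and the vial standing where they are.

Things in the scene. Friction and masses are not known exactly. Their poses are not given: they have to be found in the camera images.
- bucket_red: loose centrifuge bucket with red lid, 106 mm tall, 0.28 kg. Bare-metal cup, 36 mm wide at the foot, tapering out to 54; metal collar 72 mm wide, 60 to 66 mm above the foot; red lid, top at 73 mm; upright round red grip, 24 mm diameter, from 73 to 106 mm. Starts upright on the table. Origin: centre of the foot's underside; z up its axis.
- bucket_blue: loose centrifuge bucket with blue lid, 106 mm tall, 0.28 kg. Bare-metal cup, 36 mm wide at the foot, tapering out to 54; metal collar 72 mm wide, 60 to 66 mm above the foot; blue lid, top at 73 mm; upright round blue grip, 24 mm diameter, from 73 to 106 mm. Starts upright on the table. Origin: centre of the foot's underside; z up its axis.
- bucket_yellow: loose centrifuge bucket with yellow lid, 106 mm tall, 0.28 kg. Bare-metal cup, 36 mm wide at the foot, tapering out to 54; metal collar 72 mm wide, 60 to 66 mm above the foot; yellow lid, top at 73 mm; upright round yellow grip, 24 mm diameter, from 73 to 106 mm. Starts upright on the table. Origin: centre of the foot's underside; z up its axis.
- bucket_white: loose centrifuge bucket with white lid, 106 mm tall, 0.28 kg. Bare-metal cup, 36 mm wide at the foot, tapering out to 54; metal collar 72 mm wide, 60 to 66 mm above the foot; white lid, top at 73 mm; upright round white grip, 24 mm diameter, from 73 to 106 mm. Starts upright on the table. Origin: centre of the foot's underside; z up its axis.
- seat_red: red seat ring of the rotor, fixed: 78 mm outside, 60 mm bore, 16 mm high, open below. Origin: bore centre at the ring's top face, 92 mm above the table; z up. A seated bucket's collar rests on the top face, its foot 32 mm above the table. The rings lie 90 degrees apart in any colour order, 95 mm from the axis of the dark rotor (270 mm wide, hub 68 mm wide, 110 tall).
- seat_blue: blue seat ring of the rotor, fixed: 78 mm outside, 60 mm bore, 16 mm high, open below. Origin: bore centre at the ring's top face, 92 mm above the table; z up. A seated bucket's collar rests on the top face, its foot 32 mm above the table. The rings lie 90 degrees apart in any colour order, 95 mm from the axis of the dark rotor (270 mm wide, hub 68 mm wide, 110 tall).
- seat_yellow: yellow seat ring of the rotor, fixed: 78 mm outside, 60 mm bore, 16 mm high, open below. Origin: bore centre at the ring's top face, 92 mm above the table; z up. A seated bucket's collar rests on the top face, its foot 32 mm above the table. The rings lie 90 degrees apart in any colour order, 95 mm from the axis of the dark rotor (270 mm wide, hub 68 mm wide, 110 tall).
- seat_white: white seat ring of the rotor, fixed: 78 mm outside, 60 mm bore, 16 mm high, open below. Origin: bore centre at the ring's top face, 92 mm above the table; z up. A seated bucket's collar rests on the top face, its foot 32 mm above the table. The rings lie 90 degrees apart in any colour order, 95 mm from the axis of the dark rotor (270 mm wide, hub 68 mm wide, 110 tall).
- beaker: small empty glass beaker on the table to the right of the buckets, 45 mm across, 57 mm tall, to be left alone; origin centre of its underside, z up.
- vial: small white glass vial on the table among the buckets, 31 mm across, 42 mm tall, to be left alone; origin centre of its underside, z up.
There are look-alikes about, which are no part of the job. Leave any black or turquoise look-alike of the bucket_blue alone. Leave any green or pink look-alike of the bucket_red alone.

How it is judged:
At the end, for the whole second after the job is handed in: Each of the four buckets hangs in the seat ring of its own colour: axis within 8 mm of the ring's centre, collar within 4 mm of resting on the ring's top face, tilted less than 0.1 rad, at rest and released. Beaker and vial stand upright within 30 mm of where they were (horizontal distance between bucket_red and seat_red below 0.008 m and z of bucket_red in the frame of seat_red between -0.064 and -0.056 m and angle between each of bucket_red, bucket_blue, bucket_yellow, bucket_white's own z axis and vertical below 0.1 rad and linear speed of each of bucket_red, bucket_blue, bucket_yellow, bucket_white below 0.02 m/s and horizontal distance between bucket_blue and seat_blue below 0.008 m and z of bucket_blue in the frame of seat_blue between -0.064 and -0.056 m and horizontal distance between bucket_yellow and seat_yellow below 0.008 m and z of bucket_yellow in the frame of seat_yellow between -0.064 and -0.056 m and horizontal distance between bucket_white and seat_white below 0.008 m and z of bucket_white in the frame of seat_white between -0.064 and -0.056 m and angle between each of beaker, vial's own z axis and vertical below 0.2 rad and distance of each of beaker, vial from where it was at the start of the episode below 0.03 m); the robot touches nothing.
It fails at once if a bucket is dropped (falls free by more than about 25 mm) ((contact force between the fingers and bucket_red below 0.05 N and linear speed of bucket_red above 0.7 m/s) or (contact force between the fingers and bucket_blue below 0.05 N and linear speed of bucket_blue above 0.7 m/s) or (contact force between the fingers and bucket_yellow below 0.05 N and linear speed of bucket_yellow above 0.7 m/s) or (contact force between the fingers and bucket_white below 0.05 N and linear speed of bucket_white above 0.7 m/s)).
It fails at once if the beaker is knocked over or pushed away (angle between beaker's own z axis and vertical above 0.5 rad or distance of beaker from where it was at the start of the episode above 0.04 m).
It fails at once if the vial is knocked over or pushed away (angle between vial's own z axis and vertical above 0.5 rad or distance of vial from where it was at the start of the episode above 0.04 m).
It also fails if it takes over 118 s, if anything falls off the work surface, if the arm or the gripper's body presses on something with over 40 N, if the wrist force passes 120 N, or if a joint passes its speed limit or range.

## Working session

There is one attempt and no reset: what is moved stays moved. The work goes in short steps, Python scripts to look and compute and a shell command to move; the robot and the scene stay as the last step left them, time stands still between calls to the robot, and variables do not carry over. Pictures are saved under pics/ and viewed, at most 14 in all, crops included, and the job is handed in when it is done.

```bash
ls; mkdir -p pics; python3 - <<'E'
from station import ctrl, optics
import cv2,numpy as np
for n in("scene","top"):
    im,d=optics.get_image(n); cv2.imwrite(f"pics/{n}0.png",im[:,:,::-1]); np.savez(f"{n}0.npz",im=im,d=d)
    p=optics.camera_params(n); print(n,np.round(p["mtx"],1).tolist(),np.round(p["extrinsics"],3).tolist())
print(np.round(optics.camera_params("wrist")["tool_from_camera"],3).tolist())
o=ctrl.get_obs(); print(o["t"],o["tool_pos"],o["tool_rot"],o["opening"],ctrl.grasp_offset)
E
```

```text
pics
scene [[433.3, 0.0, 267.4], [0.0, 433.3, 207.2], [0.0, 0.0, 1.0]] [[0.802, -0.346, 0.487, -0.122], [-0.597, -0.434, 0.675, -0.866], [-0.022, -0.832, -0.555, 0.746], [0.0, 0.0, 0.0, 1.0]]
top [[457.4, 0.0, 276.6], [0.0, 457.4, 206.3], [0.0, 0.0, 1.0]] [[0.0, -0.995, 0.097, 0.345], [-1.0, 0.0, 0.005, -0.068], [-0.005, -0.097, -0.995, 1.236], [0.0, 0.0, 0.0, 1.0]]
[[-0.0, -0.949, -0.316, 0.083], [1.0, -0.0, 0.0, -0.001], [-0.0, -0.316, 0.949, -0.142], [0.0, 0.0, 0.0, 1.0]]
0.1 [0.22620567 0.58202549 0.2301767 ] [-5.78974074e-01 -3.08720103e+00  2.78012755e-03] 0.08533399965949802 0.0187
```

View pics/top0.png

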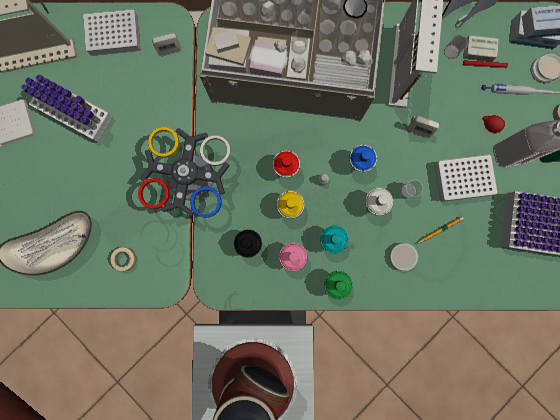

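View pics/scene0.png

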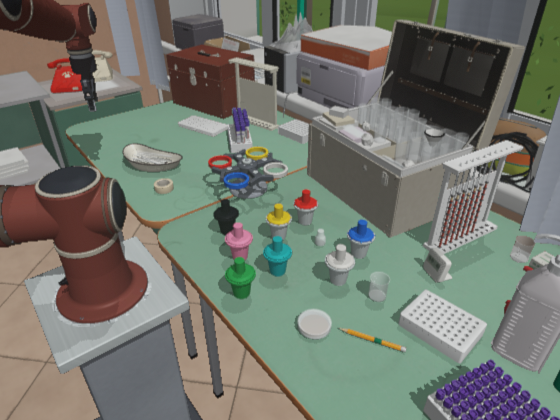

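Candidates in the top view, by lid colour:
- Targets: red (286,163), yellow (290,204), blue (364,158) and white (379,201).
- Look-alikes to leave alone: black (247,243), pink (293,257), turquoise (334,239) and green (339,286).
- Also leave alone: white vial (324,180), beaker (410,190) and tape roll (122,259).
- Seats: yellow (163,142), white (215,150), red (154,193) and blue (206,202).

```bash
cat > h.py <<'E'
import numpy as np,cv2
from station import ctrl,optics
from scipy.spatial.transform import Rotation as R
def world(d,K,T):
    v,u=np.indices(d.shape); P=np.stack([(u-K[0,2])/K[0,0]*d,(v-K[1,2])/K[1,1]*d,d],-1)
    return P@T[:3,:3].T+T[:3,3]
def masks(im):
    h,s,v=[c.astype(int) for c in cv2.split(cv2.cvtColor(im,cv2.COLOR_RGB2HSV))]
    return dict(red=((h<6)|(h>174))&(s>170)&(v>90),yellow=(h>20)&(h<32)&(s>150)&(v>120),blue=(h>104)&(h<122)&(s>150)&(v>80),white=(s<45)&(v>150))
def ray(u,v,K,T,z):
    r=T[:3,:3]@np.array([(u-K[0,2])/K[0,0],(v-K[1,2])/K[1,1],1]); return T[:3,3]+r*(z-T[2,3])/r[2]
def circ(p):
    A=np.c_[2*p,np.ones(len(p))]; s=np.linalg.lstsq(A,(p**2).sum(1),rcond=None)[0]
    return s[:2],np.sqrt(s[2]+s[:2]@s[:2])
E
python3 - <<'E'
from h import *
np.set_printoptions(precision=4,suppress=True)
B=dict(red=(286,163),yellow=(290,204),blue=(364,158),white=(379,201)); S=dict(red=(154,193),yellow=(163,142),blue=(206,202),white=(215,150))
for n in("top","scene"):
    z=np.load(n+"0.npz"); p=optics.camera_params(n); K,T=p["mtx"],p["extrinsics"]; W=world(z["d"],K,T); m=masks(z["im"])
    if n=="top":B0={k:ray(*B[k],K,T,.1)[:2] for k in B};S0={k:ray(*S[k],K,T,.092)[:2] for k in S}
    ok=z["d"]>0
    for k in B:
        g=ok&(np.hypot(*(W[...,:2]-B0[k]).transpose(2,0,1))<.04)
        a=g&(W[...,2]>.099)&(W[...,2]<.125); l=g&(W[...,2]>.066)&(W[...,2]<.08)
        print(n,k,"grip",W[a].mean(0),a.sum(),"lid bbox mid",(W[l].min(0)+W[l].max(0))/2)
        r=ok&m[k]&(np.hypot(*(W[...,:2]-S0[k]).transpose(2,0,1))<.055)&(abs(W[...,2]-.092)<.008)
        c,rad=circ(W[r][:,:2]); print("   seat",c,rad,r.sum(),W[r][:,2].mean())
    if n=="top":
        for nm,uv in dict(vial=(324,180),beaker=(410,190)).items(): print(nm,ray(*uv,K,T,.04))
        for nm,uv in dict(black=(247,243),turq=(334,239)).items(): print(nm,ray(*uv,K,T,.1))
        # ring by rays of mask
        for k in S:
            v,u=np.nonzero(m[k]); q=np.array([ray(a,b,K,T,.092)[:2] for a,b in zip(u,v)]); q=q[np.hypot(*(q-S0[k]).T)<.05]
            (cx,cy),rr=cv2.minEnclosingCircle(q.astype(np.float32)); print(k,"ring rays",circ(q),(cx,cy,rr))
z=np.load("top0.npz")["im"]; a=cv2.resize(z[130:300,130:430],None,fx=2.6,fy=2.6,interpolation=cv2.INTER_CUBIC); cv2.imwrite("pics/crop1.png",a[:,:,::-1])
o=ctrl.get_obs(); print(R.from_rotvec(o["tool_rot"]).as_matrix())
E
```

```text
top red grip [ 0.5691 -0.0869  0.1063] 70 lid bbox mid [ 0.5702 -0.0862  0.0729]
   seat [0.4904 0.2483] 0.034776195357101886 285 0.09180181584109301
top yellow grip [ 0.4639 -0.0978  0.1063] 70 lid bbox mid [ 0.4632 -0.0976  0.0727]
   seat [0.6228 0.2269] 0.034807181179163774 250 0.0925721370923257
top blue grip [ 0.5844 -0.2862  0.1063] 72 lid bbox mid [ 0.583  -0.2858  0.0731]
   seat [0.4685 0.1161] 0.03472502960375048 258 0.0921243631689532
top white grip [ 0.472  -0.3249  0.1059] 74 lid bbox mid [ 0.4711 -0.324   0.073 ]
   seat [0.6011 0.0947] 0.03468824124160442 222 0.09248359862601639
vial [ 0.5311 -0.1882  0.04  ]
beaker [ 0.5044 -0.4143  0.04  ]
black [0.3641 0.01   0.1   ]
turq [ 0.3741 -0.2055  0.1   ]
red ring rays (array([0.4905, 0.2479]), np.float64(0.03461047158081313)) (0.49109557271003723, 0.24763375520706177, 0.039677463471889496)
yellow ring rays (array([0.6231, 0.227 ]), np.float64(0.0347712410521354)) (0.623175323009491, 0.2268277406692505, 0.03861825168132782)
blue ring rays (array([0.4687, 0.1159]), np.float64(0.034630636759482004)) (0.4690414071083069, 0.11
[... 166 characters left out ...]
7076378)
scene red grip [ 0.5695 -0.0926  0.1045] 46 lid bbox mid [ 0.5682 -0.0912  0.0729]
   seat [0.4924 0.2444] 0.03477682932398163 119 0.09057650746654355
scene yellow grip [ 0.4646 -0.1024  0.105 ] 50 lid bbox mid [ 0.4641 -0.1016  0.073 ]
   seat [0.6241 0.2224] 0.03480451716927944 123 0.09040627257293393
scene blue grip [ 0.5841 -0.2912  0.1051] 56 lid bbox mid [ 0.5823 -0.2899  0.0726]
   seat [0.4698 0.1128] 0.03497546312671254 191 0.09013204807987842
scene white grip [ 0.471  -0.3301  0.105 ] 71 lid bbox mid [ 0.4693 -0.3271  0.0729]
   seat [0.6035 0.0904] 0.03504060344565747 136 0.09083504031785354
[[-0.932   0.3623 -0.0009]
 [ 0.3623  0.932  -0.0016]
 [ 0.0002 -0.0018 -1.    ]]
```

View pics/crop1.png

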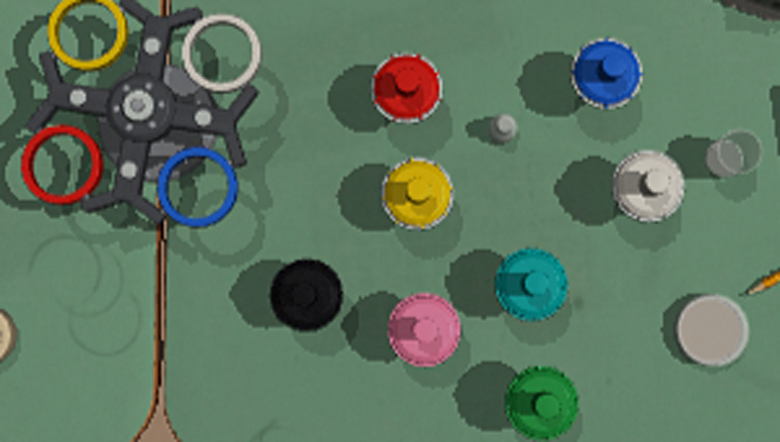

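The crop confirms the choice: red (407,88), yellow (418,192), blue (607,72) and white (649,185) are the real buckets. Black, pink, turquoise and green are decoys, and the vial is at (503,128). I'll square the tool up and look at the rings with the wrist camera.

```bash
python3 -m handwheel '[{"roll":-0.124,"tz":-23},{"roll":-0.124,"tz":-23},{"roll":-0.123,"tz":-23},{"tx":-25,"ty":-32},{"tx":-25,"ty":-32},{"tx":-25,"ty":-32},{"tx":-25,"ty":-32},{"tx":-25,"ty":-32},{"tx":-25,"ty":-32},{"tx":-25,"ty":-32},{"tx":-25,"ty":-32},{"tx":-25,"ty":-32}]' 60 40
python3 -m handwheel '[{"tx":-25,"ty":-31},{"tx":-25,"ty":-31},{"tx":-25,"ty":-31},{"tx":-24,"ty":-31},{},{},{}]'
cat >> h.py <<'E'
def wrist(name=None):
    o=ctrl.get_obs(); im,d=optics.get_image("wrist"); p=optics.camera_params("wrist")
    F=np.eye(4);F[:3,:3]=R.from_rotvec(o["tool_rot"]).as_matrix();F[:3,3]=o["tool_pos"]
    if name: cv2.imwrite(f"pics/{name}.png",im[:,:,::-1])
    return o,im,d,p["mtx"],F@p["tool_from_camera"]
E
python3 - <<'E'
from h import *
np.set_printoptions(precision=4,suppress=True)
o,im,d,K,T=wrist("w1"); print(o["t"],o["tool_pos"],R.from_rotvec(o["tool_rot"]).as_matrix(),o["opening"])
W=world(d,K,T); m=masks(im)
S=dict(red=(.4908,.2480),yellow=(.623,.227),blue=(.4687,.116),white=(.6011,.0947))
for k in S:
    r=(d>0)&m[k]&(np.hypot(*(W[...,:2]-S[k]).transpose(2,0,1))<.055)&(abs(W[...,2]-.092)<.01)
    c,rad=circ(W[r][:,:2]); print(k,c,rad,r.sum(),W[r][:,2].mean())
z=np.load("top0.npz");p=optics.camera_params("top");W=world(z["d"],p["mtx"],p["extrinsics"])
q=(z["d"]>0)&(W[...,1]<.12)&(W[...,1]>-.35)&(W[...,0]>.6)&(W[...,2]>.1)
print("case min x",np.sort(W[q][:,0])[:5],"max z",W[q][:,2].max(), "heights",np.percentile(W[q][:,2],[50,90]))
E
```

```text
0.1 [0.2262 0.582  0.2302] [[-0.932   0.3623 -0.0009]
 [ 0.3623  0.932  -0.0016]
 [ 0.0002 -0.0018 -1.    ]] 0.08533399965949802
red [0. 0.] 0.0 0 nan
yellow [0. 0.] 0.0 0 nan
blue [0. 0.] 0.0 0 nan
white [0. 0.] 0.0 0 nan
case min x [0.7008 0.7012 0.7013 0.7014 0.7015] max z 0.24960097573782403 heights [0.1887 0.2241]$[0]: bad value
$[0]: bad value
<stdin>:8: RuntimeWarning: Mean of empty slice.
  ret = ret.dtype.type(ret / rcount)
```

View pics/w1.png

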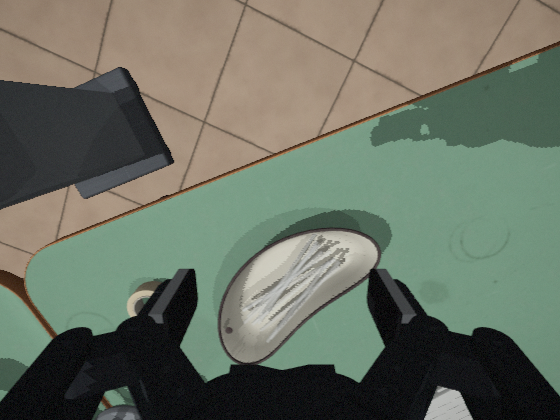

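The picture shows the start view: the tray is at (300,290) and the open fingers are at the bottom. Both moves were refused, so nothing moved. I'll retry with every key given in each row.

```bash
python3 -m handwheel '[{"tx":0,"ty":0,"tz":-23,"roll":-0.124},{"tx":0,"ty":0,"tz":-23,"roll":-0.124},{"tx":0,"ty":0,"tz":-23,"roll":-0.123},{"tx":-25,"ty":-32,"tz":0,"roll":0},{"tx":-25,"ty":-32,"tz":0,"roll":0},{"tx":-25,"ty":-32,"tz":0,"roll":0},{"tx":-25,"ty":-32,"tz":0,"roll":0},{"tx":-25,"ty":-32,"tz":0,"roll":0},{"tx":-25,"ty":-32,"tz":0,"roll":0},{"tx":-25,"ty":-32,"tz":0,"roll":0}]' 60 40
```

```text
t: 0.98
tool_pos: [0.4021, 0.3568, 0.3]
tool_rot: [0.001, -3.141, 0.0]
contact_force: [1.1, 0.6, 0.4]
opening: 0.0602
grip_force: 0.0
```

```bash
python3 -m handwheel '[{"tx":-25,"ty":-32,"tz":0,"roll":0},{"tx":-25,"ty":-32,"tz":0,"roll":0},{"tx":-25,"ty":-32,"tz":0,"roll":0},{"tx":-25,"ty":-32,"tz":0,"roll":0},{"tx":-25,"ty":-32,"tz":0,"roll":0},{"tx":-25,"ty":-32,"tz":0,"roll":0},{"tx":0,"ty":0,"tz":0,"roll":0},{"tx":0,"ty":0,"tz":0,"roll":0},{"tx":0,"ty":0,"tz":0,"roll":0}]'
cat > rings.py <<'E'
from h import *
np.set_printoptions(precision=4,suppress=True)
o,im,d,K,T=wrist("w2"); print(o["t"],o["tool_pos"])
W=world(d,K,T); m=masks(im)
S=dict(red=(.4908,.2480),yellow=(.623,.227),blue=(.4687,.116),white=(.6011,.0947)); C=[]
for k in S:
    r=(d>0)&m[k]&(np.hypot(*(W[...,:2]-S[k]).transpose(2,0,1))<.055)&(abs(W[...,2]-.092)<.01)
    c,rad=circ(W[r][:,:2]); C.append(c); print(k,c,rad,r.sum(),W[r][:,2].mean())
print(np.mean(C,0))
E
python3 rings.py
```

```text
t: 1.73
tool_pos: [0.5512, 0.1667, 0.2999]
tool_rot: [-0.0, -3.14, -0.001]
contact_force: [0.1, 0.4, 0.4]
opening: 0.0598
grip_force: 0.0
1.7333 [0.5512 0.1667 0.2999]
red [0.4896 0.2469] 0.034334324366773694 1465 0.09121514917329843
yellow [0.621  0.2251] 0.034544773075800575 1056 0.09090015115924498
blue [0.4677 0.1163] 0.03451558640248967 1424 0.09141553453986599
white [0.6    0.0934] 0.03481255582219768 1005 0.09155228745532362
[0.5446 0.1704]
```

View pics/w2.png

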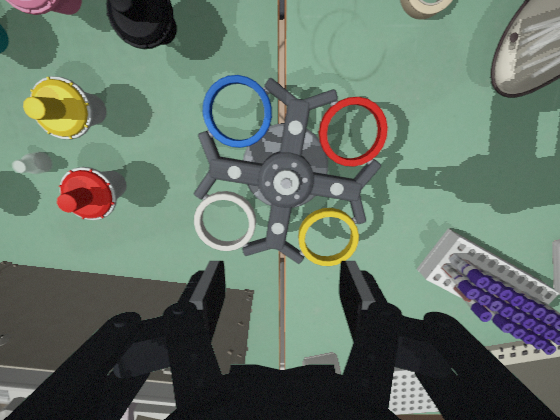

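The wrist view shows the seats: blue (237,110), red (353,130), white (224,221) and yellow (328,237). They agree with the top view within 2 mm. Next I'll look over the buckets.

```bash
python3 -m handwheel '[{"tx":2,"ty":-40,"tz":0,"roll":0},{"tx":2,"ty":-40,"tz":0,"roll":0},{"tx":2,"ty":-40,"tz":0,"roll":0},{"tx":2,"ty":-40,"tz":0,"roll":0},{"tx":2,"ty":-40,"tz":0,"roll":0},{"tx":2,"ty":-40,"tz":0,"roll":0},{"tx":2,"ty":-40,"tz":0,"roll":0},{"tx":2,"ty":-40,"tz":0,"roll":0},{"tx":2,"ty":-40,"tz":0,"roll":0},{"tx":0,"ty":0,"tz":0,"roll":0},{"tx":0,"ty":0,"tz":0,"roll":0},{"tx":0,"ty":0,"tz":0,"roll":0}]'
cat > bk.py <<'E'
from h import *
import sys
np.set_printoptions(precision=4,suppress=True)
o,im,d,K,T=wrist(sys.argv[1]); print(o["t"],o["tool_pos"])
W=world(d,K,T); m=masks(im)
B=dict(red=(.569,-.0869),yellow=(.4639,-.0978),blue=(.5844,-.2862),white=(.472,-.3249))
for k in B:
    g=(d>0)&(np.hypot(*(W[...,:2]-B[k]).transpose(2,0,1))<.03)
    a=g&(abs(W[...,2]-.106)<.003)
    if not a.any(): continue
    (x,y),r=cv2.minEnclosingCircle(W[a][:,:2].astype(np.float32)); print(k,W[a].mean(0),"circle",x,y,r,a.sum())
E
python3 bk.py w3
```

```text
t: 2.78
tool_pos: [0.5338, -0.1919, 0.3003]
tool_rot: [-0.003, 3.141, 0.001]
contact_force: [-0.5, -0.2, -0.4]
opening: 0.0598
grip_force: 0.0
2.7833 [ 0.5338 -0.1919  0.3003]
red [ 0.5688 -0.0897  0.1057] circle 0.5693795084953308 -0.08936987817287445 0.011903062462806702 288
yellow [ 0.4634 -0.0999  0.1058] circle 0.4637404680252075 -0.09977161884307861 0.012004788964986801 376
blue [ 0.5834 -0.2882  0.1056] circle 0.5836906433105469 -0.288980096578598 0.012142043560743332 277
white [ 0.4707 -0.3271  0.1056] circle 0.47090592980384827 -0.32708945870399475 0.011943650431931019 373
```

View pics/w3.png

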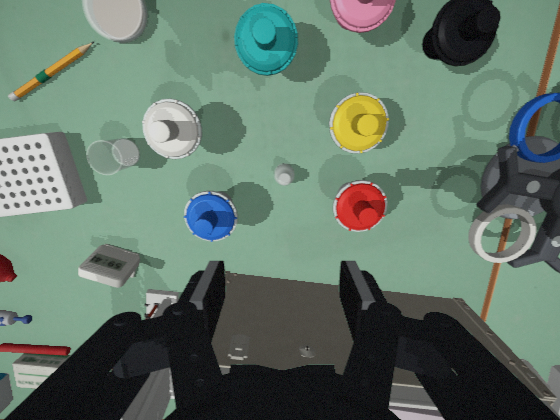

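The view shows red (360,205), yellow (360,123), blue (210,217), white (172,129), vial (284,174) and beaker (112,155). Red bucket first.

```bash
python3 -m handwheel '[{"tx":-9,"ty":26,"tz":30,"roll":0},{"tx":-9,"ty":26,"tz":30,"roll":0},{"tx":-9,"ty":26,"tz":30,"roll":0},{"tx":-8.5,"ty":24.5,"tz":30,"roll":0},{"tx":0,"ty":0,"tz":20,"roll":0},{"tx":0,"ty":0,"tz":20,"roll":0},{"tx":0,"ty":0,"tz":20,"roll":0},{"tx":0,"ty":0,"tz":20,"roll":0},{"tx":0,"ty":0,"tz":10,"roll":0},{"tx":0,"ty":0,"tz":10,"roll":0},{"tx":0,"ty":0,"tz":3,"roll":0},{"tx":0,"ty":0,"tz":0,"roll":0}]'
python3 -m handwheel '[{"tx":0,"ty":0,"tz":0,"roll":0},{"tx":0,"ty":0,"tz":0,"roll":0},{"tx":0,"ty":0,"tz":0,"roll":0},{"tx":0,"ty":0,"tz":0,"roll":0},{"tx":0,"ty":0,"tz":0,"roll":0},{"tx":0,"ty":0,"tz":0,"roll":0}]' 15 60
```

```text
t: 3.83
tool_pos: [0.5689, -0.0902, 0.077]
tool_rot: [0.002, -3.141, -0.0]
contact_force: [-0.5, 0.6, 0.5]
opening: 0.0601
grip_force: 0.0
t: 4.33
tool_pos: [0.5701, -0.0908, 0.0788]
tool_rot: [-0.0, 3.139, 0.0]
contact_force: [-1.2, 2.2, 5.9]
opening: 0.0226
grip_force: 58.6
```

```bash
python3 -m handwheel '[{"tx":0,"ty":0,"tz":-10,"roll":0},{"tx":0,"ty":0,"tz":-20,"roll":0},{"tx":0,"ty":0,"tz":-25,"roll":0},{"tx":0,"ty":0,"tz":-25,"roll":0},{"tx":0,"ty":0,"tz":-25,"roll":0},{"tx":0,"ty":0,"tz":-25,"roll":0},{"tx":0,"ty":0,"tz":-20,"roll":0},{"tx":2,"ty":10,"tz":0,"roll":0},{"tx":5,"ty":20,"tz":0,"roll":0},{"tx":6,"ty":25,"tz":0,"roll":0},{"tx":6,"ty":25,"tz":0,"roll":0},{"tx":6,"ty":25,"tz":0,"roll":0}]'
python3 -m handwheel '[{"tx":6,"ty":25,"tz":0,"roll":0},{"tx":6,"ty":25,"tz":0,"roll":0},{"tx":6,"ty":25,"tz":0,"roll":0},{"tx":6,"ty":25,"tz":0,"roll":0},{"tx":6,"ty":25,"tz":0,"roll":0},{"tx":6,"ty":25,"tz":0,"roll":0},{"tx":6,"ty":25,"tz":0,"roll":0},{"tx":6,"ty":25,"tz":0,"roll":0},{"tx":5,"ty":20,"tz":0,"roll":0},{"tx":2,"ty":12,"tz":0,"roll":0},{"tx":0,"ty":0,"tz":0,"roll":0},{"tx":0,"ty":0,"tz":0,"roll":0}]'
python3 - <<'E'
from h import *
o,im,d,K,T=wrist("w4"); W=world(d,K,T); m=masks(im); print(o["tool_pos"],o["grip_force"])
r=(d>0)&m["red"]; z=W[...,2]
for lo,hi in((.19,.205),(.085,.1)):
    a=r&(z>lo)&(z<hi); print(a.sum(), W[a].min(0),W[a].max(0), circ(W[a][:,:2]) if a.sum()>5 else "")
a=(d>0)&(np.hypot(*(W[...,:2]-o["tool_pos"][:2]).transpose(2,0,1))<.06)&(z>.14)&(z<.24)
print(np.histogram(z[a],20))
E
```

```text
t: 5.33
tool_pos: [0.5421, 0.0155, 0.2245]
tool_rot: [-0.001, -3.137, -0.0]
contact_force: [0.9, 0.6, -4.1]
opening: 0.0224
grip_force: 59.0
t: 6.33
tool_pos: [0.4882, 0.246, 0.2258]
tool_rot: [0.002, -3.14, 0.003]
contact_force: [0.8, -0.3, -3.2]
opening: 0.022
grip_force: 59.4
[0.48820187 0.24595956 0.22575056] 59.35460329055786Traceback (most recent call last):
  File "<stdin>", line 5, in <module>
    return umr_minimum(a, axis, None, out, keepdims, initial, where)
ValueError: zero-size array to reduction operation minimum which has no identity
```

View pics/w4.png

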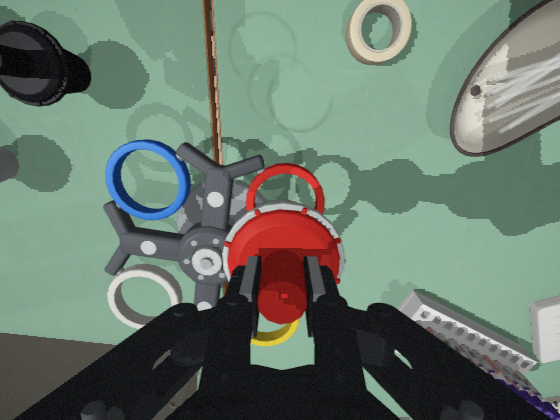

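The red bucket hangs upright between the fingers at (285,285), with the red ring at (285,200) just behind it. I'll fine-tune and lower it.

```bash
python3 -m handwheel '[{"tx":-2,"ty":1,"tz":10,"roll":0},{"tx":0,"ty":0,"tz":15,"roll":0},{"tx":0,"ty":0,"tz":15,"roll":0},{"tx":0,"ty":0,"tz":15,"roll":0},{"tx":0,"ty":0,"tz":15,"roll":0},{"tx":0,"ty":0,"tz":15,"roll":0},{"tx":0,"ty":0,"tz":10,"roll":0},{"tx":0,"ty":0,"tz":8,"roll":0},{"tx":0,"ty":0,"tz":5,"roll":0},{"tx":0,"ty":0,"tz":0,"roll":0},{"tx":0,"ty":0,"tz":0,"roll":0}]'
```

```text
t: 7.3
tool_pos: [0.4914, 0.247, 0.1196]
tool_rot: [0.0, 3.141, 0.0]
contact_force: [-0.6, 0.6, -3.6]
opening: 0.0219
grip_force: 59.4
```

```bash
python3 -m handwheel '[{"tx":0,"ty":0,"tz":2,"roll":0},{"tx":0,"ty":0,"tz":2,"roll":0},{"tx":0,"ty":0,"tz":2,"roll":0},{"tx":0,"ty":0,"tz":0,"roll":0},{"tx":0,"ty":0,"tz":0,"roll":0}]'
```

```text
t: 7.72
tool_pos: [0.491, 0.2471, 0.1133]
tool_rot: [0.001, -3.141, 0.0]
contact_force: [0.4, -0.4, -3.9]
opening: 0.0222
grip_force: 59.4
```

```bash
python3 -m handwheel '[{"tx":0,"ty":0,"tz":1,"roll":0},{"tx":0,"ty":0,"tz":1,"roll":0},{"tx":0,"ty":0,"tz":1,"roll":0},{"tx":0,"ty":0,"tz":0,"roll":0},{"tx":0,"ty":0,"tz":0,"roll":0}]'
```

```text
t: 8.13
tool_pos: [0.4913, 0.2472, 0.1111]
tool_rot: [-0.0, 3.141, 0.0]
contact_force: [-1.9, 0.4, 2.6]
opening: 0.0221
grip_force: 59.6
```

Contact came at the expected height. Release, rise, and go back for yellow.

```bash
python3 -m handwheel '[{"tx":0,"ty":0,"tz":0,"roll":0},{"tx":0,"ty":0,"tz":0,"roll":0},{"tx":0,"ty":0,"tz":0,"roll":0},{"tx":0,"ty":0,"tz":0,"roll":0},{"tx":0,"ty":0,"tz":-10,"roll":0},{"tx":0,"ty":0,"tz":-20,"roll":0},{"tx":0,"ty":0,"tz":-30,"roll":0},{"tx":0,"ty":0,"tz":-35,"roll":0},{"tx":0,"ty":0,"tz":-35,"roll":0},{"tx":0,"ty":0,"tz":0,"roll":0},{"tx":0,"ty":0,"tz":0,"roll":0}]' 60
cat > seat.py <<'E'
from h import *
import sys
np.set_printoptions(precision=4,suppress=True)
o,im,d,K,T=wrist(sys.argv[1] if len(sys.argv)>1 else None); W=world(d,K,T); print(o["t"],o["tool_pos"])
S=dict(red=(.4896,.2469),yellow=(.621,.2251),blue=(.4677,.1163),white=(.6,.0934))
for k in S:
    a=(d>0)&(np.hypot(*(W[...,:2]-S[k]).transpose(2,0,1))<.03)&(abs(W[...,2]-.138)<.006)
    if a.sum()<30: continue
    c,r=cv2.minEnclosingCircle(W[a][:,:2].astype(np.float32)); print(k,"grip top",c,r,"z",W[a][:,2].mean(),"off",np.array(c)-S[k],a.sum())
E
python3 seat.py w5
```

```text
t: 9.05
tool_pos: [0.4927, 0.2477, 0.2447]
tool_rot: [-0.0, 3.135, 0.004]
contact_force: [-0.5, 0.5, -0.6]
opening: 0.0602
grip_force: 0.0
9.05 [0.4927 0.2477 0.2447]
red grip top (0.49049049615859985, 0.24703752994537354) 0.012044994160532951 z 0.13751465012380773 off [0.0009 0.0001] 555
```

Red is seated: 1 mm off centre, with the grip top at 0.1375 m. Now yellow.

```bash
python3 -m handwheel '[{"tx":2.8,"ty":-34.5,"tz":0,"roll":0},{"tx":2.8,"ty":-34.5,"tz":0,"roll":0},{"tx":2.8,"ty":-34.5,"tz":0,"roll":0},{"tx":2.8,"ty":-34.5,"tz":0,"roll":0},{"tx":2.8,"ty":-34.5,"tz":0,"roll":0},{"tx":2.8,"ty":-34.5,"tz":0,"roll":0},{"tx":2.8,"ty":-34.5,"tz":0,"roll":0},{"tx":2.8,"ty":-34.5,"tz":0,"roll":0},{"tx":2.8,"ty":-34.5,"tz":0,"roll":0},{"tx":2.8,"ty":-34.5,"tz":0,"roll":0},{"tx":0,"ty":0,"tz":20,"roll":0},{"tx":0,"ty":0,"tz":20,"roll":0}]'
python3 -m handwheel '[{"tx":0,"ty":0,"tz":20,"roll":0},{"tx":0,"ty":0,"tz":20,"roll":0},{"tx":0,"ty":0,"tz":0,"roll":0},{"tx":0,"ty":0,"tz":0,"roll":0}]'
```

```text
t: 10.1
tool_pos: [0.4627, -0.0999, 0.1993]
tool_rot: [-0.006, -3.141, 0.0]
contact_force: [-0.9, 0.4, -0.7]
opening: 0.0601
grip_force: 0.0
t: 10.43
tool_pos: [0.4613, -0.0973, 0.1577]
tool_rot: [0.0, -3.136, -0.003]
contact_force: [-0.4, -0.6, -0.2]
opening: 0.0603
grip_force: 0.0
```

```bash
python3 -m handwheel '[{"tx":-1.5,"ty":-1,"tz":20,"roll":0},{"tx":0,"ty":0,"tz":20,"roll":0},{"tx":0,"ty":0,"tz":20,"roll":0},{"tx":0,"ty":0,"tz":12,"roll":0},{"tx":0,"ty":0,"tz":8,"roll":0},{"tx":0,"ty":0,"tz":0,"roll":0},{"tx":0,"ty":0,"tz":0,"roll":0}]'
python3 -m handwheel '[{"tx":0,"ty":0,"tz":0,"roll":0},{"tx":0,"ty":0,"tz":0,"roll":0},{"tx":0,"ty":0,"tz":0,"roll":0},{"tx":0,"ty":0,"tz":0,"roll":0},{"tx":0,"ty":0,"tz":0,"roll":0},{"tx":0,"ty":0,"tz":0,"roll":0}]' 15 60
```

```text
t: 11.02
tool_pos: [0.465, -0.0991, 0.081]
tool_rot: [-0.001, 3.141, -0.0]
contact_force: [-0.3, 0.1, -0.6]
opening: 0.0604
grip_force: 0.0
t: 11.52
tool_pos: [0.4656, -0.0992, 0.0817]
tool_rot: [-0.0, 3.139, -0.001]
contact_force: [0.2, 1.5, 5.7]
opening: 0.0221
grip_force: 58.7
```

```bash
python3 -m handwheel '[{"tx":0,"ty":0,"tz":-10,"roll":0},{"tx":0,"ty":0,"tz":-20,"roll":0},{"tx":0,"ty":0,"tz":-25,"roll":0},{"tx":0,"ty":0,"tz":-25,"roll":0},{"tx":0,"ty":0,"tz":-25,"roll":0},{"tx":0,"ty":0,"tz":-25,"roll":0},{"tx":0,"ty":0,"tz":-20,"roll":0},{"tx":-5,"ty":10,"tz":0,"roll":0},{"tx":-10,"ty":20,"tz":0,"roll":0},{"tx":-12,"ty":25,"tz":0,"roll":0},{"tx":-12,"ty":25,"tz":0,"roll":0},{"tx":-12,"ty":25,"tz":0,"roll":0}]'
python3 -m handwheel '[{"tx":-12,"ty":25,"tz":0,"roll":0},{"tx":-12,"ty":25,"tz":0,"roll":0},{"tx":-12,"ty":25,"tz":0,"roll":0},{"tx":-12,"ty":25,"tz":0,"roll":0},{"tx":-12,"ty":25,"tz":0,"roll":0},{"tx":-12,"ty":25,"tz":0,"roll":0},{"tx":-12,"ty":25,"tz":0,"roll":0},{"tx":-12,"ty":25,"tz":0,"roll":0},{"tx":-7,"ty":14,"tz":0,"roll":0},{"tx":-3,"ty":6,"tz":0,"roll":0},{"tx":0,"ty":0,"tz":0,"roll":0},{"tx":0,"ty":0,"tz":0,"roll":0}]'
python3 -m handwheel '[{"tx":0,"ty":0,"tz":0,"roll":0},{"tx":0,"ty":0,"tz":0,"roll":0}]'
```

```text
t: 12.52
tool_pos: [0.5149, 0.0078, 0.2281]
tool_rot: [-0.0, -3.138, -0.001]
contact_force: [0.9, -0.5, -3.2]
opening: 0.0219
grip_force: 59.1
t: 13.52
tool_pos: [0.6206, 0.2258, 0.2287]
tool_rot: [0.001, -3.139, 0.002]
contact_force: [0.4, -0.2, -2.8]
opening: 0.0219
grip_force: 59.3
t: 13.68
tool_pos: [0.6211, 0.225, 0.23]
tool_rot: [-0.002, -3.141, 0.001]
contact_force: [-0.3, -0.9, -3.8]
opening: 0.0222
grip_force: 59.3
```

```bash
python3 -m handwheel '[{"tx":-1,"ty":0,"tz":10,"roll":0},{"tx":0,"ty":0,"tz":15,"roll":0},{"tx":0,"ty":0,"tz":15,"roll":0},{"tx":0,"ty":0,"tz":15,"roll":0},{"tx":0,"ty":0,"tz":15,"roll":0},{"tx":0,"ty":0,"tz":15,"roll":0},{"tx":0,"ty":0,"tz":10,"roll":0},{"tx":0,"ty":0,"tz":8,"roll":0},{"tx":0,"ty":0,"tz":5,"roll":0},{"tx":0,"ty":0,"tz":2,"roll":0},{"tx":0,"ty":0,"tz":0,"roll":0},{"tx":0,"ty":0,"tz":0,"roll":0}]'
python3 -m handwheel '[{"tx":0,"ty":0,"tz":1,"roll":0},{"tx":0,"ty":0,"tz":1,"roll":0},{"tx":0,"ty":0,"tz":1,"roll":0},{"tx":0,"ty":0,"tz":1,"roll":0},{"tx":0,"ty":0,"tz":0,"roll":0},{"tx":0,"ty":0,"tz":0,"roll":0}]'
```

```text
t: 14.68
tool_pos: [0.6231, 0.2263, 0.1212]
tool_rot: [-0.0, 3.14, 0.001]
contact_force: [1.3, -0.3, -2.8]
opening: 0.0221
grip_force: 59.3
t: 15.18
tool_pos: [0.6225, 0.2261, 0.1162]
tool_rot: [0.0, -3.141, 0.0]
contact_force: [-0.7, -0.9, -3.7]
opening: 0.0222
grip_force: 59.3
```

```bash
python3 -m handwheel '[{"tx":0,"ty":0,"tz":1,"roll":0},{"tx":0,"ty":0,"tz":1,"roll":0},{"tx":0,"ty":0,"tz":1,"roll":0},{"tx":0,"ty":0,"tz":0,"roll":0},{"tx":0,"ty":0,"tz":0,"roll":0}]'
```

```text
t: 15.6
tool_pos: [0.6227, 0.2262, 0.1138]
tool_rot: [-0.0, 3.141, 0.0]
contact_force: [-1.6, 0.4, 0.5]
opening: 0.0223
grip_force: 59.6
```

```bash
python3 -m handwheel '[{"tx":0,"ty":0,"tz":0,"roll":0},{"tx":0,"ty":0,"tz":0,"roll":0},{"tx":0,"ty":0,"tz":0,"roll":0},{"tx":0,"ty":0,"tz":0,"roll":0},{"tx":0,"ty":0,"tz":-10,"roll":0},{"tx":0,"ty":0,"tz":-20,"roll":0},{"tx":0,"ty":0,"tz":-30,"roll":0},{"tx":0,"ty":0,"tz":-35,"roll":0},{"tx":0,"ty":0,"tz":-35,"roll":0},{"tx":0,"ty":0,"tz":0,"roll":0},{"tx":0,"ty":0,"tz":0,"roll":0}]' 60
python3 seat.py w6
```

```text
t: 16.52
tool_pos: [0.6244, 0.2266, 0.2487]
tool_rot: [-0.0, 3.134, 0.003]
contact_force: [-0.3, 0.7, -0.0]
opening: 0.0599
grip_force: 0.0
16.5167 [0.6244 0.2266 0.2487]
red grip top (0.49090731143951416, 0.24701492488384247) 0.012090804986655712 z 0.1376560536938292 off [0.0013 0.0001] 883
yellow grip top (0.6205258965492249, 0.2256334125995636) 0.011917593888938427 z 0.13753006446521698 off [-0.0005  0.0005] 538
```

Red and yellow are both good. Blue next.

```bash
python3 -m handwheel '[{"tx":3,"ty":-39,"tz":0,"roll":0},{"tx":3,"ty":-39,"tz":0,"roll":0},{"tx":3,"ty":-39,"tz":0,"roll":0},{"tx":3,"ty":-39,"tz":0,"roll":0},{"tx":3,"ty":-39,"tz":0,"roll":0},{"tx":3,"ty":-39,"tz":0,"roll":0},{"tx":3,"ty":-39,"tz":0,"roll":0},{"tx":3,"ty":-39,"tz":0,"roll":0},{"tx":3,"ty":-39,"tz":0,"roll":0},{"tx":3,"ty":-39,"tz":0,"roll":0},{"tx":3,"ty":-39,"tz":0,"roll":0},{"tx":3,"ty":-39,"tz":0,"roll":0}]'
python3 -m handwheel '[{"tx":3,"ty":-30,"tz":0,"roll":0},{"tx":0,"ty":-17,"tz":20,"roll":0},{"tx":0,"ty":0,"tz":30,"roll":0},{"tx":0,"ty":0,"tz":20,"roll":0},{"tx":0,"ty":0,"tz":10,"roll":0},{"tx":0,"ty":0,"tz":0,"roll":0},{"tx":0,"ty":0,"tz":0,"roll":0},{"tx":0,"ty":0,"tz":0,"roll":0}]'
```

```text
t: 17.57
tool_pos: [0.5852, -0.2433, 0.2411]
tool_rot: [0.0, -3.139, -0.003]
contact_force: [1.4, 0.2, 0.4]
opening: 0.0597
grip_force: 0.0
t: 18.23
tool_pos: [0.5844, -0.289, 0.1648]
tool_rot: [-0.001, 3.14, -0.002]
contact_force: [-0.0, -0.6, 0.6]
opening: 0.06
grip_force: 0.0
```

```bash
python3 -m handwheel '[{"tx":0.5,"ty":0,"tz":20,"roll":0},{"tx":0,"ty":0,"tz":20,"roll":0},{"tx":0,"ty":0,"tz":20,"roll":0},{"tx":0,"ty":0,"tz":15,"roll":0},{"tx":0,"ty":0,"tz":8,"roll":0},{"tx":0,"ty":0,"tz":0,"roll":0},{"tx":0,"ty":0,"tz":0,"roll":0}]'
python3 -m handwheel '[{"tx":0,"ty":0,"tz":0,"roll":0},{"tx":0,"ty":0,"tz":0,"roll":0},{"tx":0,"ty":0,"tz":0,"roll":0},{"tx":0,"ty":0,"tz":0,"roll":0},{"tx":0,"ty":0,"tz":0,"roll":0},{"tx":0,"ty":0,"tz":0,"roll":0}]' 15 60
```

```text
t: 18.82
tool_pos: [0.5836, -0.2891, 0.0811]
tool_rot: [-0.001, 3.141, -0.001]
contact_force: [0.1, 0.5, 0.6]
opening: 0.06
grip_force: 0.0
t: 19.32
tool_pos: [0.584, -0.2892, 0.082]
tool_rot: [-0.0, 3.139, -0.001]
contact_force: [-0.6, 1.6, 6.4]
opening: 0.0219
grip_force: 58.8
```

```bash
python3 -m handwheel '[{"tx":0,"ty":0,"tz":-10,"roll":0},{"tx":0,"ty":0,"tz":-20,"roll":0},{"tx":0,"ty":0,"tz":-25,"roll":0},{"tx":0,"ty":0,"tz":-25,"roll":0},{"tx":0,"ty":0,"tz":-25,"roll":0},{"tx":0,"ty":0,"tz":-25,"roll":0},{"tx":0,"ty":0,"tz":-20,"roll":0},{"tx":3,"ty":10,"tz":0,"roll":0},{"tx":6,"ty":20,"tz":0,"roll":0},{"tx":7,"ty":25,"tz":0,"roll":0},{"tx":7,"ty":25,"tz":0,"roll":0},{"tx":7,"ty":25,"tz":0,"roll":0}]'
python3 -m handwheel '[{"tx":7,"ty":25,"tz":0,"roll":0},{"tx":7,"ty":25,"tz":0,"roll":0},{"tx":7,"ty":25,"tz":0,"roll":0},{"tx":7,"ty":25,"tz":0,"roll":0},{"tx":7,"ty":25,"tz":0,"roll":0},{"tx":7,"ty":25,"tz":0,"roll":0},{"tx":7,"ty":25,"tz":0,"roll":0},{"tx":7,"ty":25,"tz":0,"roll":0},{"tx":7,"ty":25,"tz":0,"roll":0},{"tx":7,"ty":25,"tz":0,"roll":0},{"tx":7,"ty":25,"tz":0,"roll":0},{"tx":6,"ty":18,"tz":0,"roll":0}]'
python3 -m handwheel '[{"tx":3,"ty":7,"tz":0,"roll":0},{"tx":0,"ty":0,"tz":0,"roll":0},{"tx":0,"ty":0,"tz":0,"roll":0},{"tx":0,"ty":0,"tz":0,"roll":0}]'
```

```text
t: 20.32
tool_pos: [0.5513, -0.182, 0.2276]
tool_rot: [-0.0, -3.138, -0.003]
contact_force: [0.3, -0.2, -2.0]
opening: 0.0219
grip_force: 59.1
t: 21.32
tool_pos: [0.4677, 0.111, 0.2279]
tool_rot: [0.002, -3.138, -0.001]
contact_force: [0.6, -0.1, -2.3]
opening: 0.0222
grip_force: 59.1
t: 21.65
tool_pos: [0.4669, 0.1153, 0.2296]
tool_rot: [-0.001, -3.141, 0.001]
contact_force: [-0.2, 0.2, -2.2]
opening: 0.0222
grip_force: 59.2
```

```bash
python3 -m handwheel '[{"tx":-1,"ty":0.5,"tz":10,"roll":0},{"tx":0,"ty":0,"tz":15,"roll":0},{"tx":0,"ty":0,"tz":15,"roll":0},{"tx":0,"ty":0,"tz":15,"roll":0},{"tx":0,"ty":0,"tz":15,"roll":0},{"tx":0,"ty":0,"tz":15,"roll":0},{"tx":0,"ty":0,"tz":10,"roll":0},{"tx":0,"ty":0,"tz":8,"roll":0},{"tx":0,"ty":0,"tz":5,"roll":0},{"tx":0,"ty":0,"tz":2,"roll":0},{"tx":0,"ty":0,"tz":0,"roll":0},{"tx":0,"ty":0,"tz":0,"roll":0}]'
python3 -m handwheel '[{"tx":0,"ty":0,"tz":1,"roll":0},{"tx":0,"ty":0,"tz":1,"roll":0},{"tx":0,"ty":0,"tz":1,"roll":0},{"tx":0,"ty":0,"tz":1,"roll":0},{"tx":0,"ty":0,"tz":1,"roll":0},{"tx":0,"ty":0,"tz":0,"roll":0},{"tx":0,"ty":0,"tz":0,"roll":0}]'
```

```text
t: 22.65
tool_pos: [0.4686, 0.1166, 0.121]
tool_rot: [-0.0, 3.14, 0.0]
contact_force: [0.5, -0.6, -2.5]
opening: 0.0216
grip_force: 59.2
t: 23.23
tool_pos: [0.468, 0.1166, 0.1152]
tool_rot: [0.0, -3.141, 0.0]
contact_force: [-0.2, 0.3, -2.5]
opening: 0.0219
grip_force: 59.2
```

```bash
python3 -m handwheel '[{"tx":0,"ty":0,"tz":1,"roll":0},{"tx":0,"ty":0,"tz":1,"roll":0},{"tx":0,"ty":0,"tz":0.5,"roll":0},{"tx":0,"ty":0,"tz":0,"roll":0},{"tx":0,"ty":0,"tz":0,"roll":0}]'
```

```text
t: 23.65
tool_pos: [0.4685, 0.1167, 0.1141]
tool_rot: [-0.0, 3.141, 0.0]
contact_force: [-3.4, 0.8, 5.3]
opening: 0.0218
grip_force: 60.1
```

```bash
python3 -m handwheel '[{"tx":0,"ty":0,"tz":0,"roll":0},{"tx":0,"ty":0,"tz":0,"roll":0},{"tx":0,"ty":0,"tz":0,"roll":0},{"tx":0,"ty":0,"tz":0,"roll":0},{"tx":0,"ty":0,"tz":-10,"roll":0},{"tx":0,"ty":0,"tz":-20,"roll":0},{"tx":0,"ty":0,"tz":-30,"roll":0},{"tx":0,"ty":0,"tz":-35,"roll":0},{"tx":0,"ty":0,"tz":-35,"roll":0},{"tx":0,"ty":0,"tz":0,"roll":0},{"tx":0,"ty":0,"tz":0,"roll":0}]' 60
python3 seat.py w7
```

```text
t: 24.57
tool_pos: [0.4697, 0.1167, 0.2468]
tool_rot: [-0.0, 3.135, 0.001]
contact_force: [-0.3, -0.7, -0.9]
opening: 0.0599
grip_force: 0.0
24.5667 [0.4697 0.1167 0.2468]
red grip top (0.49033063650131226, 0.246884286403656) 0.012092087417840958 z 0.13728124470170708 off [ 0.0007 -0.    ] 548
blue grip top (0.4683818817138672, 0.11605925112962723) 0.011778063140809536 z 0.13745039546128995 off [ 0.0007 -0.0002] 542
```

Blue is seated. White last.

```bash
python3 -m handwheel '[{"tx":-0.2,"ty":-37,"tz":0,"roll":0},{"tx":-0.2,"ty":-37,"tz":0,"roll":0},{"tx":-0.2,"ty":-37,"tz":0,"roll":0},{"tx":-0.2,"ty":-37,"tz":0,"roll":0},{"tx":-0.2,"ty":-37,"tz":0,"roll":0},{"tx":-0.2,"ty":-37,"tz":0,"roll":0},{"tx":-0.2,"ty":-37,"tz":0,"roll":0},{"tx":-0.2,"ty":-37,"tz":0,"roll":0},{"tx":-0.2,"ty":-37,"tz":0,"roll":0},{"tx":-0.2,"ty":-37,"tz":0,"roll":0},{"tx":-0.2,"ty":-37,"tz":0,"roll":0},{"tx":-0.2,"ty":-37,"tz":0,"roll":0}]'
python3 -m handwheel '[{"tx":0,"ty":0,"tz":20,"roll":0},{"tx":0,"ty":0,"tz":30,"roll":0},{"tx":0,"ty":0,"tz":20,"roll":0},{"tx":0,"ty":0,"tz":10,"roll":0},{"tx":0,"ty":0,"tz":0,"roll":0},{"tx":0,"ty":0,"tz":0,"roll":0},{"tx":0,"ty":0,"tz":0,"roll":0}]'
```

```text
t: 25.62
tool_pos: [0.4693, -0.3286, 0.2403]
tool_rot: [-0.0, -3.139, -0.004]
contact_force: [0.5, 0.4, -0.0]
opening: 0.0602
grip_force: 0.0
t: 26.2
tool_pos: [0.4712, -0.3277, 0.1641]
tool_rot: [-0.001, 3.14, -0.002]
contact_force: [-0.1, -0.0, 0.4]
opening: 0.0604
grip_force: 0.0
```

```bash
python3 -m handwheel '[{"tx":0,"ty":0.5,"tz":20,"roll":0},{"tx":0,"ty":0,"tz":20,"roll":0},{"tx":0,"ty":0,"tz":20,"roll":0},{"tx":0,"ty":0,"tz":15,"roll":0},{"tx":0,"ty":0,"tz":8,"roll":0},{"tx":0,"ty":0,"tz":0,"roll":0},{"tx":0,"ty":0,"tz":0,"roll":0}]'
python3 -m handwheel '[{"tx":0,"ty":0,"tz":0,"roll":0},{"tx":0,"ty":0,"tz":0,"roll":0},{"tx":0,"ty":0,"tz":0,"roll":0},{"tx":0,"ty":0,"tz":0,"roll":0},{"tx":0,"ty":0,"tz":0,"roll":0},{"tx":0,"ty":0,"tz":0,"roll":0}]' 15 60
```

```text
t: 26.78
tool_pos: [0.4712, -0.3274, 0.0811]
tool_rot: [-0.001, 3.14, -0.002]
contact_force: [0.2, -0.0, 0.6]
opening: 0.0599
grip_force: 0.0
t: 27.28
tool_pos: [0.4715, -0.3276, 0.0815]
tool_rot: [-0.0, 3.139, -0.002]
contact_force: [-0.0, 1.7, 5.7]
opening: 0.022
grip_force: 58.7
```

```bash
python3 -m handwheel '[{"tx":0,"ty":0,"tz":-10,"roll":0},{"tx":0,"ty":0,"tz":-20,"roll":0},{"tx":0,"ty":0,"tz":-25,"roll":0},{"tx":0,"ty":0,"tz":-25,"roll":0},{"tx":0,"ty":0,"tz":-25,"roll":0},{"tx":0,"ty":0,"tz":-25,"roll":0},{"tx":0,"ty":0,"tz":-20,"roll":0},{"tx":-3,"ty":10,"tz":0,"roll":0},{"tx":-6,"ty":20,"tz":0,"roll":0},{"tx":-7.8,"ty":25,"tz":0,"roll":0},{"tx":-7.8,"ty":25,"tz":0,"roll":0},{"tx":-7.8,"ty":25,"tz":0,"roll":0}]'
python3 -m handwheel '[{"tx":-7.8,"ty":25,"tz":0,"roll":0},{"tx":-7.8,"ty":25,"tz":0,"roll":0},{"tx":-7.8,"ty":25,"tz":0,"roll":0},{"tx":-7.8,"ty":25,"tz":0,"roll":0},{"tx":-7.8,"ty":25,"tz":0,"roll":0},{"tx":-7.8,"ty":25,"tz":0,"roll":0},{"tx":-7.8,"ty":25,"tz":0,"roll":0},{"tx":-7.8,"ty":25,"tz":0,"roll":0},{"tx":-7.8,"ty":25,"tz":0,"roll":0},{"tx":-7.8,"ty":25,"tz":0,"roll":0},{"tx":-7.8,"ty":25,"tz":0,"roll":0},{"tx":-7,"ty":22,"tz":0,"roll":0}]'
python3 -m handwheel '[{"tx":-4,"ty":14,"tz":0,"roll":0},{"tx":0,"ty":5,"tz":0,"roll":0},{"tx":0,"ty":0,"tz":0,"roll":0},{"tx":0,"ty":0,"tz":0,"roll":0},{"tx":0,"ty":0,"tz":0,"roll":0}]'
```

```text
t: 28.28
tool_pos: [0.5021, -0.2197, 0.2274]
tool_rot: [-0.0, -3.139, -0.003]
contact_force: [0.7, 0.3, -2.1]
opening: 0.0223
grip_force: 59.0
t: 29.28
tool_pos: [0.5944, 0.0774, 0.2272]
tool_rot: [0.002, -3.138, -0.001]
contact_force: [-0.2, -0.0, -2.7]
opening: 0.0216
grip_force: 59.0
t: 29.7
tool_pos: [0.5993, 0.0931, 0.2295]
tool_rot: [-0.001, -3.141, 0.001]
contact_force: [0.6, -0.6, -1.2]
opening: 0.0223
grip_force: 59.1
```

```bash
python3 -m handwheel '[{"tx":-1,"ty":0,"tz":10,"roll":0},{"tx":0,"ty":0,"tz":15,"roll":0},{"tx":0,"ty":0,"tz":15,"roll":0},{"tx":0,"ty":0,"tz":15,"roll":0},{"tx":0,"ty":0,"tz":15,"roll":0},{"tx":0,"ty":0,"tz":15,"roll":0},{"tx":0,"ty":0,"tz":10,"roll":0},{"tx":0,"ty":0,"tz":8,"roll":0},{"tx":0,"ty":0,"tz":5,"roll":0},{"tx":0,"ty":0,"tz":2,"roll":0},{"tx":0,"ty":0,"tz":0,"roll":0},{"tx":0,"ty":0,"tz":0,"roll":0}]'
python3 -m handwheel '[{"tx":0,"ty":0,"tz":1,"roll":0},{"tx":0,"ty":0,"tz":1,"roll":0},{"tx":0,"ty":0,"tz":1,"roll":0},{"tx":0,"ty":0,"tz":1,"roll":0},{"tx":0,"ty":0,"tz":1,"roll":0},{"tx":0,"ty":0,"tz":1,"roll":0},{"tx":0,"ty":0,"tz":0,"roll":0},{"tx":0,"ty":0,"tz":0,"roll":0}]'
```

```text
t: 30.7
tool_pos: [0.6012, 0.0941, 0.1206]
tool_rot: [-0.0, 3.14, 0.0]
contact_force: [-0.4, 0.1, -1.8]
opening: 0.0224
grip_force: 59.1
t: 31.37
tool_pos: [0.6006, 0.0941, 0.1137]
tool_rot: [0.0, -3.141, 0.0]
contact_force: [-0.6, 0.1, -2.9]
opening: 0.0222
grip_force: 59.2
```

```bash
python3 -m handwheel '[{"tx":0,"ty":0,"tz":1,"roll":0},{"tx":0,"ty":0,"tz":0.5,"roll":0},{"tx":0,"ty":0,"tz":0,"roll":0},{"tx":0,"ty":0,"tz":0,"roll":0}]'
```

```text
t: 31.7
tool_pos: [0.601, 0.0942, 0.1135]
tool_rot: [-0.0, 3.141, 0.0]
contact_force: [-3.9, 0.3, 5.6]
opening: 0.0225
grip_force: 59.9
```

Contact. Release, rise, and check everything from above.

```bash
python3 -m handwheel '[{"tx":0,"ty":0,"tz":0,"roll":0},{"tx":0,"ty":0,"tz":0,"roll":0},{"tx":0,"ty":0,"tz":0,"roll":0},{"tx":0,"ty":0,"tz":0,"roll":0},{"tx":0,"ty":0,"tz":-10,"roll":0},{"tx":0,"ty":0,"tz":-20,"roll":0},{"tx":0,"ty":0,"tz":-35,"roll":0},{"tx":0,"ty":0,"tz":-40,"roll":0},{"tx":20,"ty":35,"tz":0,"roll":0},{"tx":30,"ty":25,"tz":-15,"roll":0},{"tx":0,"ty":15,"tz":-40,"roll":0},{"tx":0,"ty":0,"tz":-40,"roll":0}]' 60
python3 -m handwheel '[{"tx":0,"ty":0,"tz":0,"roll":0},{"tx":0,"ty":0,"tz":0,"roll":0},{"tx":0,"ty":0,"tz":0,"roll":0}]'
python3 seat.py w8
python3 - <<'E'
from h import *
im,d=optics.get_image("scene"); cv2.imwrite("pics/s9.png",im[:,:,::-1])
E
```

```text
t: 32.7
tool_pos: [0.5467, 0.1707, 0.308]
tool_rot: [0.006, -3.133, 0.001]
contact_force: [1.3, -1.4, 0.6]
opening: 0.0599
grip_force: 0.0
t: 32.95
tool_pos: [0.551, 0.1686, 0.3122]
tool_rot: [-0.0, 3.14, 0.0]
contact_force: [-0.5, 0.6, -1.4]
opening: 0.0603
grip_force: 0.0
32.95 [0.551  0.1686 0.3122]
red grip top (0.4910367727279663, 0.24665865302085876) 0.011973259039223194 z 0.13763011310492582 off [ 0.0014 -0.0002] 425
yellow grip top (0.6203094124794006, 0.22550393640995026) 0.012136820703744888 z 0.13737508482163374 off [-0.0007  0.0004] 313
blue grip top (0.46858513355255127, 0.11640042811632156) 0.012081275694072247 z 0.1376688445936415 off [0.0009 0.0001] 448
white grip top (0.6004535555839539, 0.09365034103393555) 0.011892354115843773 z 0.1372948373332494 off [0.0005 0.0003] 331
```

View pics/s9.png

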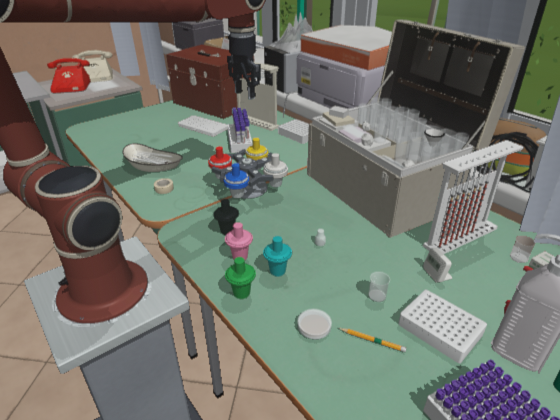

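View pics/w8.png

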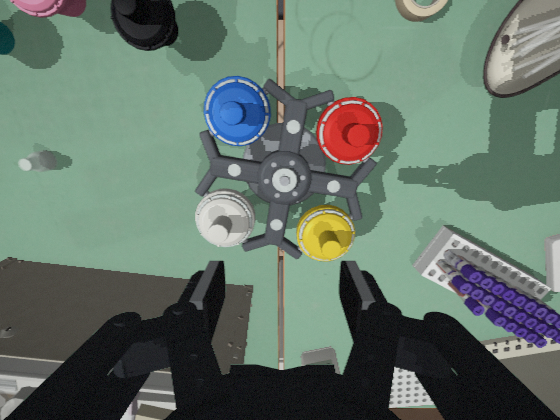

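All four buckets are seated in their own colours: blue (237,110), red (350,130), white (223,217) and yellow (326,233). In the scene view the vial (320,237) and beaker (378,287) haven't moved.

```bash
python3 -c "
from station import ctrl
print(ctrl.finish_job())"
```

```text
the job is handed in; nothing more can be done
None
```

The job is handed in: all four buckets hang in the seat rings of their own colours, within about 1.5 mm of centre and fully down by the last wrist-camera check, and the beaker and vial stand where they were.

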